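# Latch the fluorite carrier into the specimen board

## Robot

A 6-joint arm with a two-finger parallel gripper is mounted at the origin on the work surface. World frame = base frame: x ahead of the robot, y to its left, z up, the work surface at z = 0. Lengths are in m, angles in degrees, forces in N, time in s.
With the tool pointing down it reaches from about 0.375 to 0.9 m from the base axis. Payload 3.1 kg.
Tool frame: the origin (TCP) lies at the very end of the fingers, on their centre line; the grasp point (between the pads) lies grip_point_offset behind it (grip_point_offset is the distance from the TCP to the grasp point, in m); z points along the fingers, y is the line along which they close (so a half turn about z gives the same grasp; the last joint's range is limited). The gripper opens to 87 mm and grips with 3 to 60 N. Pads are 19 mm wide; open, the fingers measure 117 mm over their backs; the gripper's body (75 mm by 190 mm) begins 51 mm behind the grasp point.
Start: joints at [-76.404, 30.224, 82.088, -0, 67.689, -10.227], TCP at [0.252, -0.572, 0.223] pointing down, gripper open.
Joint ranges: [-176.69, 176.69], [-43.24, 126.21], [12.49, 139.97], [-82, 262], [0, 151.66], [-163.58, 163.58]. Speed limits (degrees/s): [159.86, 159.86, 180, 180, 180, 180].

## Interface

Orientations are given as a 3x3 rotation matrix whose columns are the frame's x, y, z axes.
In Python, from rig import * gives the robot as it stands.
- The arm moves only by the tool move_arm, never from a script. Its argument "increments" is a list of rows, each a list of 3 entries, a list of its own where there are three numbers: the shift along the tool's x, y, z in units of 30 mm (1.0 is 30 mm), then the turn, a rotation vector about the tool's x, y, z in units of 120 degrees (1.0 is 120 degrees), then the closure, from 0 (fully open) to 1 (shut). A call has 1 to 20 rows; each row shifts and turns the commanded pose from where the row before left it, along the tool's axes as they then stand; what a row does not reach is not made up. A row lasts 1/12 s, in which the tool goes at most 41.7 mm and 7.16 degrees, less where a joint would pass 70% of its speed; a pose out of reach is approached as far as the arm can. A call with a number of a shift or a turn outside -1 to 1 is refused whole. A call with a gripper value outside its range is refused whole. The fingers move at their own pace and stop on an object; the grip force is fixed at half the most. Time passes only in rows, so rows that do not move let the fingers close. It gives the time, the measured TCP pose, the force, the opening and the grip force at its end, in the units of the state.
- read_state(): the state, without advancing time (a new reading comes with each control period).
- capture(name): name is "scene" or "top"; returns a dict with "img" (420x560x3 uint8, red, green, blue), "mtx" (3x3 intrinsics, pixels), "distortion" ([k1, k2, p1, p2, k3] as OpenCV has them; the pictures are not rectified), "eye" and "rotation" of the camera in the world. Camera axes: x right, y down, z forward; pixel columns grow to the right and rows downward; lengths in m; the calibration is good to about 2 mm. A picture is of the moment at which its call begins. There is no depth.
- hand_in(): hands the job in; it is judged then, once.
Trained networks look in a picture, given as the dict that the camera call returned (one of the last four; its "shot" number tells which), for a name from the list of things; names that differ only in an ending like _2 or _b are one class to them, and where a whole thing is asked for, a point or a joint stands for the part that bears it (a point fixed in the world has none). Each returns a list of dicts, best first, with "confidence" (0 to 1); they miss things now and then, are a little off and sometimes report something else, mostly with a low value. They report only what shows in the picture. A call takes as long as a camera call. They do not tell look-alikes from the thing itself.
- search_frame(picture, label): "extent" ([left, top, right, bottom] as shares, 0 to 1, of the picture: columns of its width, rows of its height, round what is visible of it).
- pinpoint(picture, label): "xy" ([column, row] as shares, 0 to 1, of the picture: columns of its width, rows of its height: a listed point, or the origin of a listed thing).
The state is a dict: "time_s": time; "joint_positions": joint angles; "qvel": joint speeds; "tau": joint torques, N m; "position": TCP position; "tcp_rot": TCP orientation; "force": force on the tool from outside, world axes, zero at the start; "moment": the same for the moment, N m; "opening": opening from 0.0 (shut) to 1.0 (fully open); "grasp_force": force on a finger pad.
Only numpy, scipy, OpenCV 4.12 (cv2) and the standard library are available. Lean on these libraries where they do the work, as an engineer would, in place of code of your own. Each camera call takes 0.05 s, during which the arm holds its last target. There are 200 camera calls.

## Task

Pick up the carrier with the fluorite by its grip block, set it flat in the open entry of the channel on the clamped specimen board, stone end first, then push it along past the sprung pawl until the pawl snaps back behind it and keeps it held against the buffer. Push gently: the carrier must never be pressed against the board or its stops with more than 24 N in all (floor, rails, pawl and buffer together), nor tipped over. Let go of it and leave the other stones and things where they lie.

Things in the scene. Friction and masses are not known exactly. Their poses are not given: they have to be found in the camera images.
- board: Plywood board fixed by a steel C-clamp on a raised walnut shelf piece. Origin on the table under the channel's centre line; +x along the channel from open mouth to closed end, z up. Channel floor 74 mm, rail tops 89 mm above the origin. Walnut spans x -145..205, y -120..120 mm; channel mouth at x = -130. C-clamp at x 165..235, y -62, reaching z = 200.
- entry (a point): Middle of the channel's open entry, on its floor (board x = -85, z = 74 mm); axes as the board's. The entry runs 85 mm in x, 76 mm wide, open above, between waxed rails 15 mm high; beyond it (board x -45 to -15) the channel narrows to 67 mm. At board x 80..140 thin keeper strips, 57 mm apart, overhang the edges, 15 to 19 mm above the floor.
- gate_mark (a point): Mark on the channel floor, fixed to the board at board x = 45 mm. The gate (slide bar outside the +y rail, carrying pawl and buffer together) is set up to 18 mm either way in x from nominal; this is not measured, find it by feel. Nominal: pawl tip at the mark, pivot 60 mm before it, buffer face 77 mm past it. A caught carrier's rear face lies at the pawl tip.
- carrier: Loose carrier, 0.16-0.26 kg, on the table: plywood base 80 (x) x 64 (y) x 12 mm. On it a green fluorite octahedron at x 7..39, top 51 mm up, and a wooden grip block 20 (x) x 30 (y) mm centred at x = -8, y = 0, from 12 to 54 mm up. Origin: centre of the underside; +x is the front (stone end). The flat rear face (x = -40, 12 mm high) can be pushed.
- pawl (a joint): Sprung steel pawl on the channel's +y side; angle in rad, 0 = at rest, reaching about 11 mm into the 67 mm channel, 5 to 13 mm above its floor. A passing carrier swings it to about 0.2; it snaps back to 0 behind the carrier's rear face and blocks its return. Passing it takes about 2 to 3 N.
- buffer (a joint): Sprung rubber buffer, 40 mm wide, 2..14 mm above the floor, at the channel's end; compression in m, 0 at rest, solid at 0.010. It takes 2.4 N at first touch, 0.8 N more per mm. The pawl snaps in at about 0.006 (7 N plus 2 to 4 N for friction and pawl); solid at 10.4 N plus friction. A slow push of 11 to 13 N is right. Let go, it backs off to about 0.0025 and stays there.
- pebble: Bystander: black basalt pebble, 44 mm across, 23 mm high. Origin at the centre of its underside.
- chip: Bystander: white marble chip, 40 x 28 x 26 mm. Origin at the centre of its underside.
- tigereye: Bystander: polished brown tiger eye, 34 mm across, 14 mm high, lying on the shelf beside the channel. Origin at the centre of its underside.
- lens: Bystander: hand lens lying flat, ring 64 mm across, handle 85 mm. Origin at the centre of its underside under the ring.
- brush: Bystander: dusting brush lying flat. Origin at the centre of its underside.
- jar: Bystander: closed jar, 60 mm across, 85 mm high. Origin at the centre of its underside.
- calcite: Bystander: pale calcite block, 34 x 30 x 26 mm. Origin at the centre of its underside.
- carrier_front (a point): Middle of the lower edge of the carrier's front face (40 mm ahead of its origin along its +x).
Things that resemble listed ones, but are neither listed nor needed, are in the scene too. What is meant by the carrier is not black or red, and is the smaller of those in its own colour.

How it is judged (in metres and radians):
On the way, in this order (a step that is already met when the one before it is completed fails the run):
1. the carrier lies flat in the channel's entry, stone end first, before the pawl (y of carrier in the frame of board between -0.008 and 0.008 m and z of carrier in the frame of board between 0.07 and 0.079 m and angle between the x axis of carrier and the x axis of board, either way round below 0.15 rad and x of carrier in the frame of board between -0.125 and -0.045 m and x of carrier_front in the frame of board above -0.085 m), for 0.2 s.
2. the carrier swings the pawl aside (value of joint pawl above 0.1 rad and contact force between carrier and board above 0.3 N), for 0.05 s.
At the end, for the whole second after the job is handed in: The carrier lies flat in the channel (within 8 mm of the centre line, 5 mm in height, 0.15 rad), stone end towards the buffer, at rest and let go, with the pawl back at rest behind it (below 0.08 rad) and the buffer still compressed by more than 1 mm (y of carrier in the frame of board between -0.008 and 0.008 m and z of carrier in the frame of board between 0.07 and 0.079 m and angle between the x axis of carrier and the x axis of board, either way round below 0.15 rad and x of carrier in the frame of board above 0.06 m and x of carrier_front in the frame of board above 0.09 m and value of joint pawl below 0.08 rad and value of joint buffer above 0.001 m and linear speed of carrier below 0.01 m/s); the robot touches nothing.
It fails at once if the carrier is pressed against the board, pawl or buffer with more than 24 N (contact force between carrier and board above 24 N).
It fails at once if the carrier is tipped by more than 0.7 rad (angle between carrier's own z axis and vertical above 0.7 rad).
It fails at once if a bystander (pebble, chip, tiger eye, lens, brush, jar, calcite) is moved more than 20 mm (distance of any of pebble, chip, tigereye, lens, brush, jar, calcite from where it was at the start of the episode above 0.02 m).
It also fails if it takes over 61 s, if anything falls off the work surface, if the arm or the gripper's body presses on something with over 40 N, if the wrist force passes 120 N, or if a joint passes its speed limit or range.

## Working session

There is one attempt and no reset: what is moved stays moved. The work goes in short steps, Python scripts to look and compute and a tool call to move; the robot and the scene stay as the last step left them, time stands still between calls to the robot, and variables do not carry over. Pictures are saved under pics/ and viewed, at most 10 in all, crops included, and the job is handed in when it is done.

Besides the shell and the picture viewer there is one more tool, called after "Request:" by a JSON object that holds its "fn" and its "kwargs", one argument or row to a line. move_arm: Moves the arm, as the interface text tells. Its arguments: {"type":"object","properties":{"increments":{"type":"array"}},"required":["increments"]}

```bash
mkdir -p pics; ls
cat > h.py <<'E'
from rig import *
import numpy as np, cv2
def ray(p,uv):
    d=cv2.undistortPoints(np.array([[uv]],float),np.array(p["mtx"],float),np.array(p["distortion"],float))[0,0]
    return np.array(p["eye"]), np.array(p["rotation"])@np.array([d[0],d[1],1])
def onz(p,uv,z):
    o,d=ray(p,uv); return o+d*(z-o[2])/d[2]
def proj(p,X):
    R=np.array(p["rotation"]); X=np.atleast_2d(X).astype(float)
    c=(X-np.array(p["eye"]))@R
    return cv2.projectPoints(c,np.zeros(3),np.zeros(3),np.array(p["mtx"],float),np.array(p["distortion"],float))[0][:,0]
def save(p,n,crop=None,s=1):
    im=p["img"][:,:,::-1]
    if crop: im=im[crop[1]:crop[3],crop[0]:crop[2]]
    cv2.imwrite("pics/"+n,cv2.resize(im,None,fx=s,fy=s,interpolation=cv2.INTER_CUBIC))
E
python3 - <<'E'
from h import *
ps={n:capture(n) for n in("scene","top")}
a=[cv2.resize(ps[n]["img"][:,:,::-1],None,fx=1.4,fy=1.4) for n in ps]
for n,i in zip(ps,a): cv2.imwrite(f"pics/{n}1.png",i)
for n,p in ps.items():
    print(n,np.round(p["eye"],3))
    for l in["carrier","board","entry","gate_mark","carrier_front","pebble","chip","tigereye","lens","brush","jar","calcite"]:
        r=pinpoint(p,l)
        print(l,[(np.round(np.array(q["xy"])*[560,420],1).tolist(),round(q["confidence"],2),np.round(onz(p,np.array(q["xy"])*[560,420],.074 if l in("entry","gate_mark","tigereye") else 0)[:2],3).tolist()) for q in r[:4]])
E
```

```text
pics
scene [ 1.14  -0.667  0.869]
carrier [([306.8, 181.6], 0.92, [0.445, 0.23]), ([375.7, 183.8], 0.77, [0.623, 0.375]), ([285.3, 205.7], 0.59, [0.473, 0.09])]
board [([307.4, 179.2], 0.68, [0.438, 0.242]), ([237.8, 268.3], 0.67, [0.549, -0.187])]
entry [([212.4, 240.4], 0.84, [0.48, -0.206]), ([319.7, 169.2], 0.72, [0.494, 0.231])]
gate_mark [([248.7, 259.3], 0.62, [0.598, -0.189]), ([317.5, 182.9], 0.49, [0.533, 0.17]), ([318.4, 166.5], 0.46, [0.481, 0.24]), ([269.3, 189.3], 0.39, [0.445, 0.05])]
carrier_front [([390.7, 188.0], 0.95, [0.673, 0.39]), ([316.6, 185.6], 0.72, [0.483, 0.235]), ([297.2, 208.6], 0.6, [0.51, 0.104])]
pebble [([319.7, 166.5], 0.48, [0.423, 0.327]), ([246.4, 261.2], 0.42, [0.548, -0.154])]
chip [([335.0, 191.4], 0.62, [0.546, 0.251])]
tigereye [([206.1, 279.0], 0.52, [0.568, -0.303]), ([310.1, 180.1], 0.22, [0.507, 0.166])]
lens [([383.4, 232.9], 0.77, [0.768, 0.191])]
brush [([123.4, 268.6], 0.63, [0.319, -0.4])]
jar [([176.3, 345.5], 0.71, [0.614, -0.447]), ([266.4, 191.9], 0.51, [0.382, 0.1])]
calcite [([264.7, 189.2], 0.48, [0.369, 0.107]), ([204.7, 275
[... 293 characters left out ...]
 0.77, [0.479, -0.2])]
gate_mark [([328.5, 192.4], 0.72, [0.592, -0.189]), ([154.6, 212.5], 0.22, [0.539, 0.238])]
carrier_front [([211.5, 230.4], 0.91, [0.499, 0.106]), ([158.8, 235.1], 0.73, [0.486, 0.241]), ([152.7, 290.4], 0.71, [0.345, 0.253]), ([96.8, 161.3], 0.7, [0.678, 0.407])]
pebble [([121.5, 260.3], 0.56, [0.421, 0.335])]
chip [([158.0, 212.7], 0.68, [0.544, 0.245])]
tigereye [([372.3, 205.9], 0.5, [0.559, -0.297])]
lens [([183.4, 123.6], 0.57, [0.78, 0.184])]
brush [([411.7, 292.0], 0.67, [0.346, -0.408])]
jar [([422.4, 182.4], 0.68, [0.628, -0.441]), ([158.4, 238.7], 0.45, [0.477, 0.242])]
calcite [([373.0, 205.3], 0.73, [0.567, -0.313]), ([204.4, 280.3], 0.51, [0.371, 0.122])]
```

View pics/scene1.png

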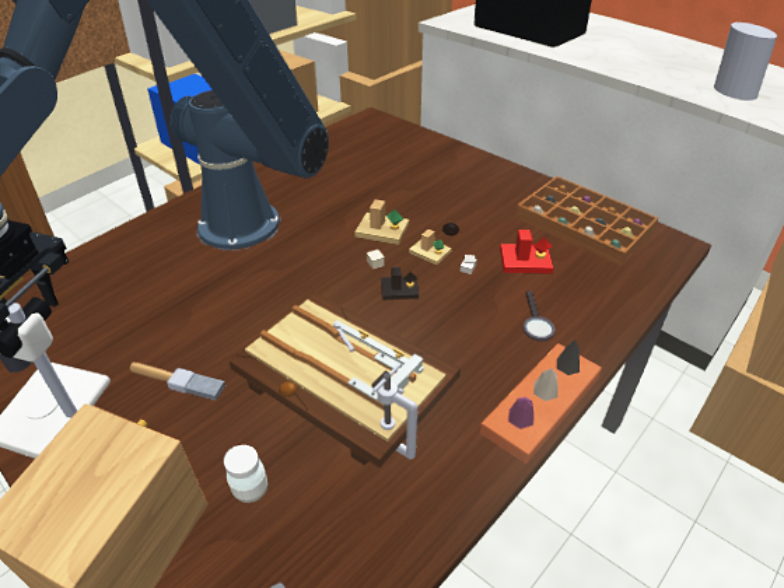

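View pics/top1.png

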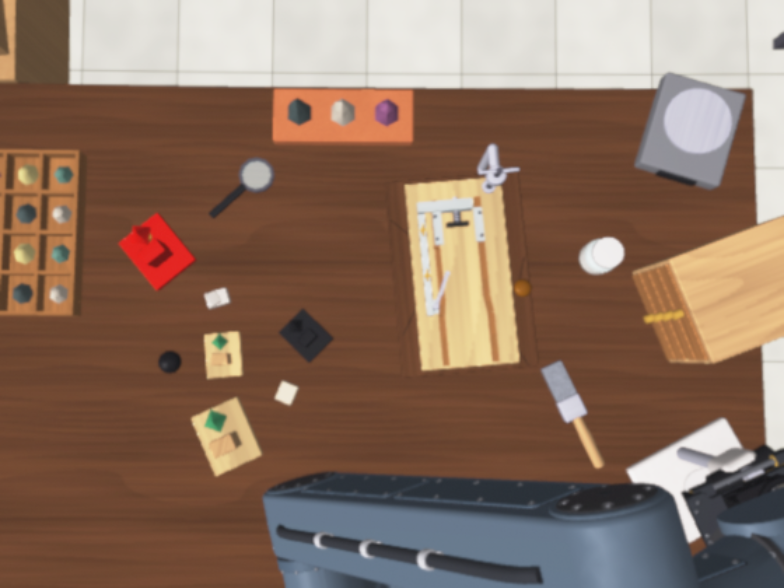

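Scene (shown at 1.4x). Carrier look-alikes in top-picture pixels: large plywood carrier (161,311), small plywood carrier (158,253), black (218,236), red (112,180). By the description I choose the small plywood one at (158,253). The board is at about (330,200), with its mouth towards the robot and the clamp at the far end.

Run:
```python
from h import *
p=capture("top"); s=capture("scene")
A=cv2.resize(p["img"][215:285,110:190,::-1],None,fx=5,fy=5,interpolation=cv2.INTER_CUBIC)
B=cv2.resize(p["img"][120:270,275:395,::-1],None,fx=3.3,fy=3.3,interpolation=cv2.INTER_CUBIC)
H=max(A.shape[0],B.shape[0]); f=lambda i:cv2.copyMakeBorder(i,0,H-i.shape[0],0,0,cv2.BORDER_CONSTANT)
cv2.imwrite("pics/c1.png",np.hstack([f(A),f(B)])); print(A.shape,B.shape)
# carrier plywood mask
hsv=cv2.cvtColor(p["img"],cv2.COLOR_RGB2HSV)
im=p["img"].astype(int)
def comp(p,seed,lo=110):
    im=p["img"].astype(int); m=((im.min(2)>55)&(im[...,0]>lo)).astype(np.uint8)
    n,l,st,_=cv2.connectedComponentsWithStats(m); 
    x,y=seed; w=l[y-8:y+9,x-8:x+9]; w=w[w>0]; k=np.bincount(w).argmax(); return (l==k).astype(np.uint8),st[k]
for name,pic,seed in(("top",p,(158,256)),("scene",s,(306,181))):
    m,st=comp(pic,seed); print(name,st)
    c=max(cv2.findContours(m,0,2)[0],key=cv2.contourArea)
    r=cv2.minAreaRect(c); b=cv2.boxPoints(r); print(np.round(b,1).tolist())
    W=np.array([onz(pic,q,.012)[:2] for q in b]); print(np.round(W,4).tolist(),W.mean(0),np.linalg.norm(np.diff(W,axis=0),axis=1))
```

```text
(350, 400, 3) (495, 396, 3)
top [145 236  30  36 896]
[[143.8000030517578, 237.3000030517578], [171.6999969482422, 235.1999969482422], [174.3000030517578, 269.20001220703125], [146.39999389648438, 271.3999938964844]]
[[0.48, 0.2772], [0.4859, 0.206], [0.3993, 0.1973], [0.3935, 0.268]] [0.43968012 0.23713132] [0.07138469 0.08697136 0.07096708]
scene [292 164  31  25 380]
[[290.0, 178.0], [306.5, 161.5], [323.0, 178.0], [306.5, 194.5]]
[[0.4005, 0.1956], [0.3806, 0.3063], [0.4822, 0.269], [0.4965, 0.1652]] [0.4399296  0.23403059] [0.11244854 0.10824495 0.10477985]
```

View pics/c1.png

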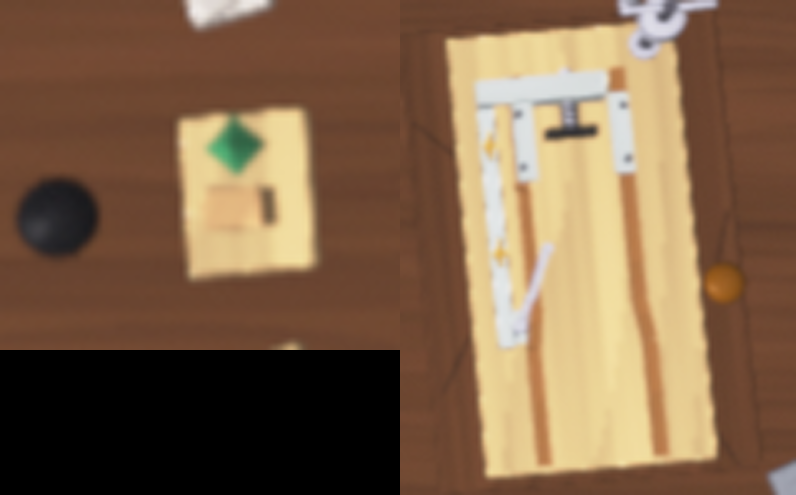

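```bash
cat > rails.py <<'E'
from h import *
p=capture("top"); im=p["img"].astype(float)
# brownness along rows: rails have low blue & lower green than plywood
g=cv2.cvtColor(p["img"],cv2.COLOR_RGB2HSV)
L=[];R=[]
for v in range(175,266,1):
    t=(v-120)*3.3
    out=[]
    for xb,xt,yb,yt in((145,131,463,182),(259,228,455,175)):
        uc=275+(xt+(xb-xt)*(t-yt)/(yb-yt))/3.3
        us=np.arange(int(uc)-6,int(uc)+8); w=im[v,us,1]; d=np.clip(np.percentile(w,75)-w-15,0,None)
        out.append((d@us/d.sum() if d.sum()>40 else np.nan, d.sum()))
    X=[onz(p,(o[0],v),.089)[:2] for o in out]
    if v%6==0 or v>254: print(v,[round(o[0],1) for o in out],[int(o[1]) for o in out],np.round(X,4).tolist())
    L.append(X[0]);R.append(X[1])
np.save("LR.npy",np.array([L,R]))
E
python3 rails.py
python3 - <<'E'
from h import *
L,R=np.load("LR.npy")
p=capture("top")
C=np.array([(110+u/5,215+v/5) for u,v in((179,120),(303,109),(316,266),(190,279))])
W=np.array([onz(p,c,.012)[:2] for c in C]); print(W,W.mean(0),[np.linalg.norm(W[i]-W[i-1]) for i in range(4)])
d=(W[0]+W[1]-W[2]-W[3]);print("yaw",np.degrees(np.arctan2(d[1],d[0])))
E
```

```text
180 [np.float64(312.3), np.float64(344.1)] [245, 292] [[0.6201, -0.1481], [0.6206, -0.2256]]
186 [np.float64(312.9), np.float64(344.7)] [244, 296] [[0.6054, -0.1495], [0.6059, -0.227]]
192 [np.float64(313.4), np.float64(345.3)] [239, 294] [[0.5907, -0.1509], [0.5912, -0.2284]]
198 [np.float64(314.0), np.float64(345.9)] [235, 293] [[0.576, -0.1522], [0.5765, -0.2299]]
204 [np.float64(313.5), np.float64(346.4)] [94, 308] [[0.5613, -0.1511], [0.5618, -0.231]]
210 [np.float64(316.7), np.float64(346.9)] [79, 275] [[0.5467, -0.1586], [0.5472, -0.2321]]
216 [np.float64(315.7), np.float64(348.5)] [192, 288] [[0.532, -0.1564], [0.5326, -0.2358]]
222 [np.float64(315.5), np.float64(349.8)] [218, 253] [[0.5174, -0.1557], [0.518, -0.2388]]
228 [np.float64(315.2), np.float64(350.9)] [237, 299] [[0.5028, -0.155], [0.5035, -0.2415]]
234 [np.float64(315.7), np.float64(351.5)] [257, 324] [[0.4883, -0.1562], [0.4889, -0.2427]]
240 [np.float64(316.4), np.float64(352.1)] [259, 336] [[0.4738, -0.1578], [0.4745, -0.2442]]
246 [np.float64(316.9), np.float64(352.7)] [278, 331] [[0.4594, -0.1591], [0.46, -0.2
[... 513 characters left out ...]
264, 182] [[0.4281, -0.1622], [0.4289, -0.2572]]
260 [np.float64(318.2), np.float64(358.2)] [207, 145] [[0.4257, -0.1621], [0.4265, -0.2585]]
261 [nan, nan] [26, 8] [[nan, nan], [nan, nan]]
262 [np.float64(324.8), nan] [78, 0] [[0.4211, -0.1781], [nan, nan]]
263 [np.float64(324.7), nan] [94, 0] [[0.4187, -0.1777], [nan, nan]]
264 [nan, nan] [1, 0] [[nan, nan], [nan, nan]]
265 [nan, nan] [0, 0] [[nan, nan], [nan, nan]]
[[0.47570407 0.27191802]
 [0.48170259 0.20874407]
 [0.40186703 0.20023073]
 [0.39496562 0.26405647]] [0.43855983 0.23623732] [np.float64(0.0811202872787519), np.float64(0.06345809178953842), np.float64(0.08028818378070954), np.float64(0.06419777711131018)]
yaw 5.822737258256754
```

Run:
```python
from h import *
import rig
s=read_state(); R=np.array(s["tcp_rot"]); print(s["time_s"],np.round(s["position"],4),np.round(R,4).tolist(),s["opening"],[ (k,getattr(rig,k)) for k in dir(rig) if "off" in k.lower()], [k for k in dir(rig) if k[0]!="_"], s["force"])
yaw=np.radians(5.8)
# tool z down; tool y along +-carrier y
for sg in(1,-1):
    y=sg*np.array([-np.sin(yaw),np.cos(yaw),0]); z=np.array([0,0,-1]); G=np.c_[np.cross(y,z),y,z]
    D=R.T@G; print(sg,np.degrees(cv2.Rodrigues(D)[0].ravel()))
```

```text
1.5 [ 0.2525 -0.5717  0.2225] [[0.9148, 0.4039, -0.0], [0.4039, -0.9148, 0.0001], [0.0, -0.0001, -1.0]] 1.0029224628461864 [('grip_point_offset', 0.0187)] ['PlanningError', 'capture', 'grip_point_offset', 'hand_in', 'pinpoint', 'read_state', 'search_frame'] [-0.03189627 -0.5164701   0.2284904 ]
1 [-1.01139435e-03 -6.45454002e-03 -1.61975810e+02]
-1 [-4.52861509e-03  7.09611482e-04  1.80241901e+01]
```

Request:
{"fn": "move_arm", "kwargs": {
  "increments": [
    [[0,0,-0.8],[0,0,0.05],0],
    [[0,0,-0.8],[0,0,0.05],0],
    [[0,0,0],[0,0,0.05],0],
    [[0.37,-0.89,0],[0,0,0],0],
    [[0.37,-0.89,0],[0,0,0],0],
    [[0.37,-0.89,0],[0,0,0],0],
    [[0.37,-0.89,0],[0,0,0],0],
    [[0.37,-0.89,0],[0,0,0],0],
    [[0.37,-0.89,0],[0,0,0],0],
    [[0.37,-0.89,0],[0,0,0],0],
    [[0.37,-0.89,0],[0,0,0],0],
    [[0.7,-0.8,0],[0,0,0],0],
    [[0.7,-0.8,0],[0,0,0],0],
    [[0.7,-0.8,0],[0,0,0],0],
    [[0.7,-0.8,0],[0,0,0],0],
    [[0.7,-0.8,0],[0,0,0],0],
    [[0.7,-0.8,0],[0,0,0],0],
    [[0.7,-0.8,0],[0,0,0],0],
    [[0,0,0],[0,0,0],0]
  ]
}}

```text
time_s: 3.08
position: [0.4505, -0.164, 0.2708]
tcp_rot: [[0.994, 0.107, 0.002], [0.107, -0.994, 0.002], [0.002, -0.002, -1.0]]
force: [-0.9, -0.6, -0.3]
opening: 0.996
grasp_force: 0.0
```

Request:
{"fn": "move_arm", "kwargs": {
  "increments": [
    [[0.046,-0.887,0],[0,0,0],0],
    [[0.046,-0.887,0],[0,0,0],0],
    [[0.046,-0.887,0],[0,0,0],0],
    [[0.046,-0.887,0],[0,0,0],0],
    [[0.046,-0.887,0],[0,0,0],0],
    [[0.046,-0.887,0],[0,0,0],0],
    [[0.046,-0.887,0],[0,0,0],0],
    [[0.046,-0.887,0],[0,0,0],0],
    [[0.046,-0.887,0],[0,0,0],0],
    [[0.046,-0.887,0],[0,0,0],0],
    [[0.046,-0.887,0],[0,0,0],0],
    [[0.046,-0.887,0],[0,0,0],0],
    [[0.046,-0.887,0],[0,0,0],0],
    [[0.046,-0.887,0],[0,0,0],0],
    [[0.046,-0.887,0],[0,0,0],0],
    [[0,0,0],[0,0,0],0],
    [[0,0,0],[0,0,0],0]
  ]
}}

```text
time_s: 4.5
position: [0.4283, 0.2315, 0.2705]
tcp_rot: [[0.995, 0.104, 0.0], [0.104, -0.995, -0.001], [0.0, 0.001, -1.0]]
force: [-0.2, 0.1, 0.9]
opening: 1.001
grasp_force: 0.0
```

Request:
{"fn": "move_arm", "kwargs": {
  "increments": [
    [[0.09,-0.12,0.8],[0,0,0],0],
    [[0,0,0.8],[0,0,0],0],
    [[0,0,0.8],[0,0,0],0],
    [[0,0,0.8],[0,0,0],0],
    [[0,0,0.8],[0,0,0],0],
    [[0,0,0.8],[0,0,0],0],
    [[0,0,0.8],[0,0,0],0],
    [[0,0,0.8],[0,0,0],0],
    [[0,0,0.8],[0,0,0],0],
    [[0,0,0.6],[0,0,0],0],
    [[0,0,0.48],[0,0,0],0],
    [[0,0,0],[0,0,0],0],
    [[0,0,0],[0,0,0],0]
  ]
}}

```text
time_s: 5.58
position: [0.4308, 0.2337, 0.0218]
tcp_rot: [[0.995, 0.1, -0.002], [0.1, -0.995, -0.001], [-0.002, 0.001, -1.0]]
force: [0.2, -0.5, -0.3]
opening: 0.999
grasp_force: 0.0
```

Run:
```python
from h import *
s=capture("scene"); save(s,"g1.png",(240,120,370,220),5); print(read_state()["position"],read_state()["force"])
```

```text
[0.43131253 0.23404688 0.02251579] [ 0.24977954  0.04337624 -0.76413279]
```

View pics/g1.png

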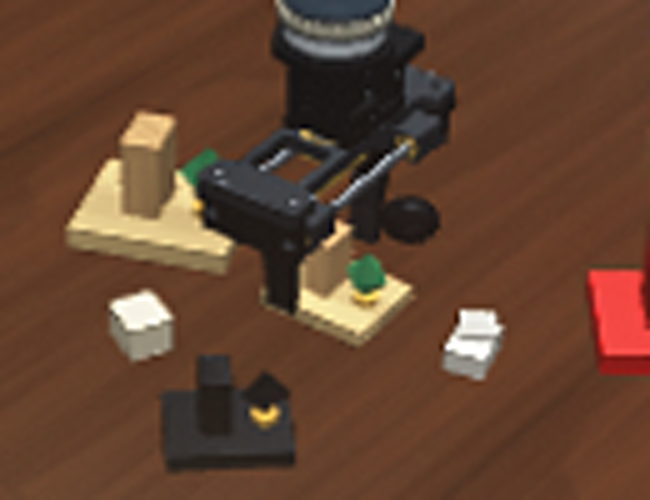

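The fingers straddle the grip block of the small plywood carrier, crop (330,260), clear of the stone at (367,275) and of the pebble.

Request:
{"fn": "move_arm", "kwargs": {
  "increments": [
    [[0,0,0],[0,0,0],1],
    [[0,0,0],[0,0,0],1],
    [[0,0,0],[0,0,0],1],
    [[0,0,0],[0,0,0],1],
    [[0,0,0],[0,0,0],1],
    [[0,0,0],[0,0,0],1],
    [[0,0,0],[0,0,0],1],
    [[0,0,0],[0,0,0],1],
    [[0,0,0],[0,0,0],1],
    [[0,0,0],[0,0,0],1]
  ]
}}

```text
time_s: 6.47
position: [0.4307, 0.2348, 0.0221]
tcp_rot: [[0.995, 0.102, -0.0], [0.102, -0.995, -0.0], [-0.0, 0.0, -1.0]]
force: [1.0, -0.3, 0.2]
opening: 0.343
grasp_force: 30.0
```

Request:
{"fn": "move_arm", "kwargs": {
  "increments": [
    [[0,0,-0.3],[0,0,0],1],
    [[0,0,-0.7],[0,0,0],1],
    [[0,0,-0.8],[0,0,0],1],
    [[0,0,-0.8],[0,0,0],1],
    [[0,0,-0.8],[0,0,0],1],
    [[0,0,-0.8],[0,0,0],1],
    [[0,0,-0.6],[0,0,0],1],
    [[0,0,-0.2],[0,0,0],1],
    [[0,0,0],[0,0,0],1]
  ]
}}

```text
time_s: 7.22
position: [0.4315, 0.2352, 0.1738]
tcp_rot: [[0.995, 0.102, 0.004], [0.102, -0.995, 0.001], [0.004, -0.001, -1.0]]
force: [0.9, 0.2, -2.5]
opening: 0.343
grasp_force: 30.0
```

Request:
{"fn": "move_arm", "kwargs": {
  "increments": [
    [[-0.02,0.3,0],[0,0,0],1],
    [[-0.03,0.8,0],[0,0,0],1],
    [[-0.03,0.9,0],[0,0,0],1],
    [[-0.03,0.9,0],[0,0,0],1],
    [[-0.03,0.9,0],[0,0,0],1],
    [[-0.03,0.9,0],[0,0,0],1],
    [[-0.03,0.9,0],[0,0,0],1],
    [[-0.03,0.9,0],[0,0,0],1],
    [[-0.03,0.9,0],[0,0,0],1],
    [[-0.03,0.9,0],[0,0,0],1],
    [[-0.03,0.9,0],[0,0,0],1],
    [[-0.03,0.9,0],[0,0,0],1],
    [[-0.03,0.9,0],[0,0,0],1],
    [[-0.03,0.9,0],[0,0,0],1],
    [[-0.02,0.9,0],[0,0,0],1],
    [[0,0.9,0],[0,0,0],1],
    [[0,0.6,0],[0,0,0],1],
    [[0,0.2,0],[0,0,0],1],
    [[0,0,0],[0,0,0],1],
    [[0,0,0],[0,0,0],1]
  ]
}}

```text
time_s: 8.88
position: [0.4606, -0.1981, 0.1709]
tcp_rot: [[0.995, 0.101, -0.003], [0.101, -0.995, 0.003], [-0.003, -0.003, -1.0]]
force: [0.8, 0.5, -2.6]
opening: 0.339
grasp_force: 30.0
```

Run:
```python
from h import *
s=read_state(); P=np.array(s["position"]);R=np.array(s["tcp_rot"]); print(s["time_s"],P,np.degrees(np.arctan2(R[1,0],R[0,0])),R[2],s["force"],s["opening"])
d=np.array([.9954,.0957,0]);n=np.array([-.0957,.9954,0]);O=np.array([.5578,-.1930,0])
T=O-.096*d; e=T-P; e[2]=0; print("tool-frame correction mm",R.T@e*1e3,"mid yaw",5.49)
EOF=0
```

```text
8.8833 [ 0.46057568 -0.1980896   0.17088627] 5.779440357385424 [-0.00293042 -0.00315325 -0.99999073] [ 0.82364397  0.53532095 -2.61727704] 0.33866334501812667
tool-frame correction mm [ 1.24482448  4.24449222 -0.01703197] mid yaw 5.49
```

Request:
{"fn": "move_arm", "kwargs": {
  "increments": [
    [[0.04,0.14,0.3],[0,0,0],1],
    [[0,0,0.6],[0,0,0],1],
    [[0,0,0.6],[0,0,0],1],
    [[0,0,0.3],[0,0,0],1],
    [[0,0,0],[0,0,0],1],
    [[0,0,0],[0,0,0],1]
  ]
}}

```text
time_s: 9.38
position: [0.4633, -0.2023, 0.1176]
tcp_rot: [[0.995, 0.103, -0.002], [0.103, -0.995, 0.001], [-0.001, -0.001, -1.0]]
force: [0.6, -0.4, -1.7]
opening: 0.344
grasp_force: 30.0
```

Run:
```python
from h import *
s=capture("scene"); t=capture("top")
st=read_state(); P=np.array(st["position"]);R=np.array(st["tcp_rot"]); print(P,st["force"])
a=s["img"][200:310,160:320,::-1].copy(); 
A=cv2.resize(a,None,fx=4.8,fy=4.8,interpolation=cv2.INTER_CUBIC)
d=np.array([.9954,.0957,0]);n=np.array([-.0957,.9954,0]);O=np.array([.5578,-.1930,0])
w=lambda x,y,z:O+x*d+y*n+[0,0,z]
for pts,col in(([w(-.13,-.038,.089),w(-.045,-.038,.089),w(-.015,-.0335,.089),w(.14,-.0335,.089)],(255,0,0)),([w(-.13,.038,.089),w(-.045,.038,.089),w(-.015,.0335,.089),w(.14,.0335,.089)],(255,0,0)),([P-[0,0,.022]+R@[x,y,0] for x,y in((-.032,-.032),(.048,-.032),(.048,.032),(-.032,.032),(-.032,-.032))],(0,0,255))):
    q=((proj(s,pts)-[160,200]+.5)*4.8).astype(np.int32); cv2.polylines(A,[q],False,col,1)
cv2.imwrite("pics/p1.png",A)
```

```text
[ 0.46423202 -0.2031888   0.11868214] [ 0.89135183 -0.33365828 -1.45712883]
```

View pics/p1.png

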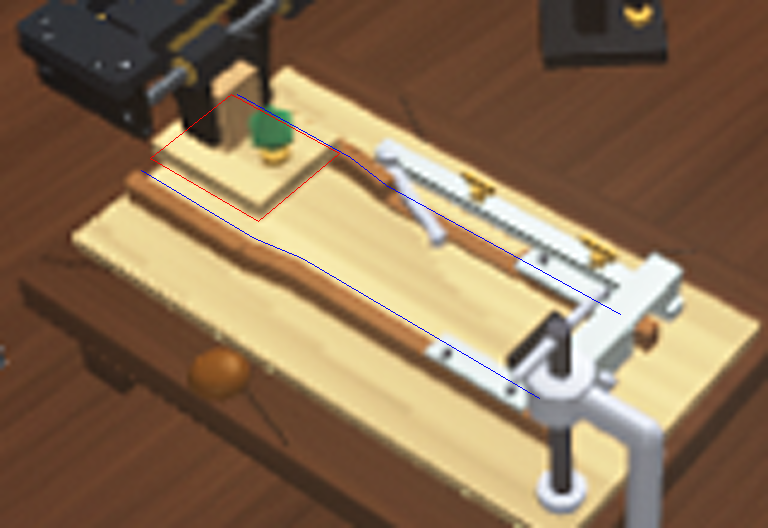

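Overlay: the carrier at crop (250,160) sits between the entry rails, (150,180) and (340,150), and the predicted lines agree to within about 2 picture pixels. I lower gently and watch the force.

Request:
{"fn": "move_arm", "kwargs": {
  "increments": [
    [[0,0,0.15],[0,0,0],1],
    [[0,0,0.15],[0,0,0],1],
    [[0,0,0.15],[0,0,0],1],
    [[0,0,0.1],[0,0,0],1],
    [[0,0,0],[0,0,0],1],
    [[0,0,0],[0,0,0],1]
  ]
}}

```text
time_s: 9.98
position: [0.4635, -0.2031, 0.1014]
tcp_rot: [[0.995, 0.101, -0.001], [0.101, -0.995, 0.0], [-0.0, -0.0, -1.0]]
force: [-0.3, -0.4, -1.7]
opening: 0.343
grasp_force: 30.0
```

Request:
{"fn": "move_arm", "kwargs": {
  "increments": [
    [[0,0,0.03],[0,0,0],1],
    [[0,0,0.03],[0,0,0],1],
    [[0,0,0],[0,0,0],1]
  ]
}}

```text
time_s: 10.23
position: [0.4637, -0.2032, 0.0998]
tcp_rot: [[0.995, 0.101, -0.0], [0.101, -0.995, 0.0], [-0.0, -0.0, -1.0]]
force: [-0.4, 0.0, -2.2]
opening: 0.344
grasp_force: 30.0
```

Request:
{"fn": "move_arm", "kwargs": {
  "increments": [
    [[0,0,0.03],[0,0,0],1],
    [[0,0,0.03],[0,0,0],1],
    [[0,0,0],[0,0,0],1]
  ]
}}

```text
time_s: 10.48
position: [0.4636, -0.2032, 0.0979]
tcp_rot: [[0.995, 0.101, -0.0], [0.101, -0.995, 0.0], [-0.0, -0.0, -1.0]]
force: [-0.4, -0.2, -2.3]
opening: 0.343
grasp_force: 30.0
```

Request:
{"fn": "move_arm", "kwargs": {
  "increments": [
    [[0,0,0.03],[0,0,0],1],
    [[0,0,0],[0,0,0],1],
    [[0,0,0],[0,0,0],1]
  ]
}}

```text
time_s: 10.73
position: [0.4637, -0.2032, 0.0971]
tcp_rot: [[0.995, 0.102, -0.0], [0.102, -0.995, 0.0], [-0.0, -0.0, -1.0]]
force: [-0.1, -0.4, -1.8]
opening: 0.344
grasp_force: 30.0
```

Request:
{"fn": "move_arm", "kwargs": {
  "increments": [
    [[0,0,0.03],[0,0,0],1],
    [[0,0,0],[0,0,0],1],
    [[0,0,0],[0,0,0],1]
  ]
}}

```text
time_s: 10.98
position: [0.4636, -0.2032, 0.0962]
tcp_rot: [[0.995, 0.101, -0.0], [0.101, -0.995, 0.0], [-0.0, -0.0, -1.0]]
force: [-0.1, 0.3, -2.3]
opening: 0.341
grasp_force: 30.0
```

Request:
{"fn": "move_arm", "kwargs": {
  "increments": [
    [[0,0,0.03],[0,0,0],1],
    [[0,0,0],[0,0,0],1],
    [[0,0,0],[0,0,0],1]
  ]
}}

```text
time_s: 11.23
position: [0.4637, -0.2033, 0.0961]
tcp_rot: [[0.995, 0.102, 0.0], [0.102, -0.995, -0.0], [0.0, 0.0, -1.0]]
force: [-1.2, 0.3, 5.9]
opening: 0.34
grasp_force: 30.0
```

Request:
{"fn": "move_arm", "kwargs": {
  "increments": [
    [[0,0,-0.02],[0,0,0],1],
    [[0,0,0],[0,0,0],0.4],
    [[0,0,0],[0,0,0],0.4],
    [[0,0,0],[0,0,0],0.4],
    [[0,0,0],[0,0,0],0.4],
    [[0,0,0],[0,0,0],0.4],
    [[0,0,-0.2],[0,0,0],0.4],
    [[0,0,-0.7],[0,0,0],0.4],
    [[0,0,-0.8],[0,0,0],0.4],
    [[0,0,-0.8],[0,0,0],0.4],
    [[0,0,0],[0,0,0],0.4]
  ]
}}

```text
time_s: 12.15
position: [0.4663, -0.205, 0.1754]
tcp_rot: [[0.995, 0.102, 0.008], [0.102, -0.995, -0.005], [0.007, 0.006, -1.0]]
force: [0.1, 0.1, 0.0]
opening: 0.6
grasp_force: 0.0
```

Run:
```python
from h import *
s=capture("scene"); st=read_state(); print(st["position"],st["opening"],st["force"])
save(s,"p2.png",(160,200,320,310),4.8)
```

```text
[ 0.46531105 -0.2043277   0.17357812] 0.6015742098747312 [ 0.08597405 -1.11602117  0.84408053]
```

View pics/p2.png

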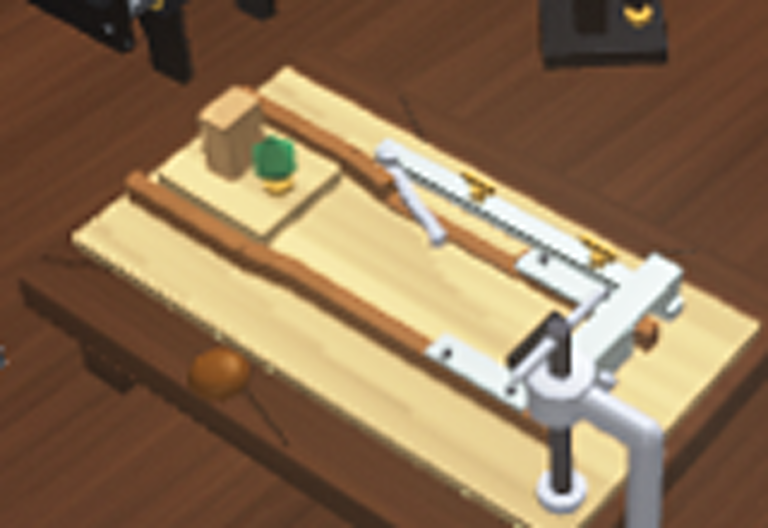

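The carrier lies flat in the entry, crop (250,175), with its stone end towards the buffer. Next I go behind it with the fingers shut and push on the rear face.

Request:
{"fn": "move_arm", "kwargs": {
  "increments": [
    [[-0.6,-0.03,0],[0,0,0.0025],1],
    [[-0.7,-0.03,0],[0,0,0],1],
    [[-0.6,-0.03,0],[0,0,0],1],
    [[0,0,0],[0,0,0],1],
    [[0,0,0.6],[0,0,0],1],
    [[0,0,0.8],[0,0,0],1],
    [[0,0,0.7],[0,0,0],1],
    [[0,0,0.4],[0,0,0],1],
    [[0,0,0],[0,0,0],1],
    [[0,0,0],[0,0,0],1]
  ]
}}

```text
time_s: 13.03
position: [0.4068, -0.2059, 0.0952]
tcp_rot: [[0.995, 0.096, -0.001], [0.096, -0.995, 0.001], [-0.001, -0.001, -1.0]]
force: [0.7, -0.9, -0.3]
opening: 0.013
grasp_force: 0.0
```

Request:
{"fn": "move_arm", "kwargs": {
  "increments": [
    [[0,0.05,0.2],[0,0,0],1],
    [[0,0,0.2],[0,0,0],1],
    [[0,0,0.15],[0,0,0],1],
    [[0,0,0],[0,0,0],1],
    [[0,0,0],[0,0,0],1]
  ]
}}

```text
time_s: 13.45
position: [0.4068, -0.2076, 0.0794]
tcp_rot: [[0.995, 0.096, -0.0], [0.096, -0.995, 0.0], [-0.0, -0.0, -1.0]]
force: [0.4, 0.6, 0.0]
opening: 0.007
grasp_force: 0.0
```

Request:
{"fn": "move_arm", "kwargs": {
  "increments": [
    [[0.1,0,0],[0,0,0],1],
    [[0.1,0,0],[0,0,0],1],
    [[0.1,0,0],[0,0,0],1],
    [[0.1,0,0],[0,0,0],1],
    [[0,0,0],[0,0,0],1]
  ]
}}

```text
time_s: 13.87
position: [0.4198, -0.2068, 0.0797]
tcp_rot: [[0.995, 0.097, 0.001], [0.097, -0.995, -0.001], [0.001, 0.001, -1.0]]
force: [-0.5, 0.2, -0.9]
opening: 0.003
grasp_force: 0.0
```

Request:
{"fn": "move_arm", "kwargs": {
  "increments": [
    [[0.08,0,0],[0,0,0],1],
    [[0.08,0,0],[0,0,0],1],
    [[0.08,0,0],[0,0,0],1],
    [[0.08,0,0],[0,0,0],1],
    [[0.08,0,0],[0,0,0],1],
    [[0.08,0,0],[0,0,0],1],
    [[0.08,0,0],[0,0,0],1],
    [[0.08,0,0],[0,0,0],1]
  ]
}}

```text
time_s: 14.53
position: [0.4381, -0.2046, 0.0794]
tcp_rot: [[0.995, 0.096, -0.0], [0.096, -0.995, 0.0], [-0.0, -0.0, -1.0]]
force: [-0.9, -0.4, 0.8]
opening: 0.005
grasp_force: 0.4
```

Request:
{"fn": "move_arm", "kwargs": {
  "increments": [
    [[0.08,0,0],[0,0,0],1],
    [[0.08,0,0],[0,0,0],1],
    [[0.08,0,0],[0,0,0],1],
    [[0.08,0,0],[0,0,0],1],
    [[0.08,0,0],[0,0,0],1],
    [[0.08,0,0],[0,0,0],1],
    [[0.08,0,0],[0,0,0],1],
    [[0.08,0,0],[0,0,0],1]
  ]
}}

```text
time_s: 15.2
position: [0.4573, -0.2027, 0.0794]
tcp_rot: [[0.995, 0.096, 0.0], [0.096, -0.995, -0.0], [0.0, 0.0, -1.0]]
force: [-1.3, 0.6, 0.5]
opening: 0.0
grasp_force: 0.4
```

Request:
{"fn": "move_arm", "kwargs": {
  "increments": [
    [[0.08,0,0],[0,0,0],1],
    [[0.08,0,0],[0,0,0],1],
    [[0.08,0,0],[0,0,0],1],
    [[0.08,0,0],[0,0,0],1],
    [[0.08,0,0],[0,0,0],1],
    [[0.08,0,0],[0,0,0],1],
    [[0.08,0,0],[0,0,0],1],
    [[0.08,0,0],[0,0,0],1],
    [[0.08,0,0],[0,0,0],1],
    [[0.08,0,0],[0,0,0],1]
  ]
}}

```text
time_s: 16.03
position: [0.4809, -0.2004, 0.0794]
tcp_rot: [[0.995, 0.096, -0.0], [0.096, -0.995, 0.0], [-0.0, -0.0, -1.0]]
force: [-1.2, -0.4, 1.8]
opening: 0.004
grasp_force: 0.8
```

Request:
{"fn": "move_arm", "kwargs": {
  "increments": [
    [[0.08,0,0],[0,0,0],1],
    [[0.08,0,0],[0,0,0],1],
    [[0.08,0,0],[0,0,0],1],
    [[0.08,0,0],[0,0,0],1],
    [[0.08,0,0],[0,0,0],1],
    [[0.08,0,0],[0,0,0],1],
    [[0.08,0,0],[0,0,0],1],
    [[0.08,0,0],[0,0,0],1],
    [[0.08,0,0],[0,0,0],1],
    [[0.08,0,0],[0,0,0],1]
  ]
}}

```text
time_s: 16.87
position: [0.5052, -0.1981, 0.0794]
tcp_rot: [[0.995, 0.096, 0.0], [0.096, -0.995, 0.0], [0.0, -0.0, -1.0]]
force: [-1.0, -0.7, 0.2]
opening: 0.006
grasp_force: 0.6
```

Request:
{"fn": "move_arm", "kwargs": {
  "increments": [
    [[0.08,0,0],[0,0,0],1],
    [[0.08,0,0],[0,0,0],1],
    [[0.08,0,0],[0,0,0],1],
    [[0.08,0,0],[0,0,0],1],
    [[0.08,0,0],[0,0,0],1],
    [[0.08,0,0],[0,0,0],1],
    [[0.08,0,0],[0,0,0],1],
    [[0.08,0,0],[0,0,0],1]
  ]
}}

```text
time_s: 17.53
position: [0.5241, -0.1963, 0.0794]
tcp_rot: [[0.995, 0.096, 0.0], [0.096, -0.995, -0.0], [0.0, 0.0, -1.0]]
force: [0.4, -1.4, 0.1]
opening: 0.003
grasp_force: 0.6
```

Request:
{"fn": "move_arm", "kwargs": {
  "increments": [
    [[0.06,0,0],[0,0,0],1],
    [[0.06,0,0],[0,0,0],1],
    [[0.06,0,0],[0,0,0],1],
    [[0.06,0,0],[0,0,0],1],
    [[0.06,0,0],[0,0,0],1],
    [[0.06,0,0],[0,0,0],1],
    [[0.06,0,0],[0,0,0],1],
    [[0.06,0,0],[0,0,0],1]
  ]
}}

```text
time_s: 18.2
position: [0.5384, -0.1949, 0.0795]
tcp_rot: [[0.995, 0.096, 0.0], [0.096, -0.995, -0.0], [0.0, 0.0, -1.0]]
force: [-1.0, -2.0, 0.2]
opening: 0.001
grasp_force: 0.5
```

Request:
{"fn": "move_arm", "kwargs": {
  "increments": [
    [[0.05,0,0],[0,0,0],1],
    [[0.05,0,0],[0,0,0],1],
    [[0.05,0,0],[0,0,0],1],
    [[0.05,0,0],[0,0,0],1],
    [[0.05,0,0],[0,0,0],1],
    [[0.05,0,0],[0,0,0],1]
  ]
}}

```text
time_s: 18.7
position: [0.5473, -0.1941, 0.0795]
tcp_rot: [[0.995, 0.096, 0.0], [0.096, -0.995, -0.0], [0.0, 0.0, -1.0]]
force: [-1.2, -1.7, 0.3]
opening: 0.009
grasp_force: 0.5
```

Request:
{"fn": "move_arm", "kwargs": {
  "increments": [
    [[0.05,0,0],[0,0,0],1],
    [[0.05,0,0],[0,0,0],1],
    [[0.05,0,0],[0,0,0],1],
    [[0.05,0,0],[0,0,0],1],
    [[0.05,0,0],[0,0,0],1],
    [[0.05,0,0],[0,0,0],1]
  ]
}}

```text
time_s: 19.2
position: [0.5562, -0.1932, 0.0795]
tcp_rot: [[0.995, 0.096, -0.0], [0.096, -0.995, 0.0], [-0.0, -0.0, -1.0]]
force: [-0.3, -0.4, -0.5]
opening: 0.004
grasp_force: 0.5
```

Request:
{"fn": "move_arm", "kwargs": {
  "increments": [
    [[0.04,0,0],[0,0,0],1],
    [[0.04,0,0],[0,0,0],1],
    [[0.04,0,0],[0,0,0],1],
    [[0,0,0],[0,0,0],1]
  ]
}}

```text
time_s: 19.53
position: [0.5601, -0.1928, 0.0795]
tcp_rot: [[0.995, 0.096, 0.001], [0.096, -0.995, -0.0], [0.001, 0.0, -1.0]]
force: [-1.3, 0.3, 0.3]
opening: 0.008
grasp_force: 0.1
```

Request:
{"fn": "move_arm", "kwargs": {
  "increments": [
    [[0.04,0,0],[0,0,0],1],
    [[0.04,0,0],[0,0,0],1],
    [[0.04,0,0],[0,0,0],1],
    [[0.04,0,0],[0,0,0],1],
    [[0,0,0],[0,0,0],1]
  ]
}}

```text
time_s: 19.95
position: [0.5648, -0.1922, 0.0794]
tcp_rot: [[0.995, 0.096, 0.0], [0.096, -0.995, 0.0], [0.0, -0.0, -1.0]]
force: [0.3, -0.1, 1.1]
opening: 0.005
grasp_force: 0.3
```

Request:
{"fn": "move_arm", "kwargs": {
  "increments": [
    [[0.04,0,0],[0,0,0],1],
    [[0.04,0,0],[0,0,0],1],
    [[0.04,0,0],[0,0,0],1],
    [[0,0,0],[0,0,0],1]
  ]
}}

```text
time_s: 20.28
position: [0.5684, -0.1919, 0.0794]
tcp_rot: [[0.995, 0.096, 0.0], [0.096, -0.995, 0.0], [0.0, -0.0, -1.0]]
force: [-0.7, -0.5, 0.9]
opening: 0.002
grasp_force: 0.3
```

Request:
{"fn": "move_arm", "kwargs": {
  "increments": [
    [[0.04,0,0],[0,0,0],1],
    [[0.04,0,0],[0,0,0],1],
    [[0.04,0,0],[0,0,0],1],
    [[0,0,0],[0,0,0],1]
  ]
}}

```text
time_s: 20.62
position: [0.572, -0.1916, 0.0794]
tcp_rot: [[0.995, 0.096, 0.0], [0.096, -0.995, 0.0], [0.0, -0.0, -1.0]]
force: [-1.0, -0.5, 0.5]
opening: 0.006
grasp_force: 0.3
```

Request:
{"fn": "move_arm", "kwargs": {
  "increments": [
    [[0.04,0,0],[0,0,0],1],
    [[0.04,0,0],[0,0,0],1],
    [[0.04,0,0],[0,0,0],1],
    [[0,0,0],[0,0,0],1]
  ]
}}

```text
time_s: 20.95
position: [0.5756, -0.1913, 0.0794]
tcp_rot: [[0.995, 0.096, 0.0], [0.096, -0.995, 0.0], [0.0, -0.0, -1.0]]
force: [-1.0, -0.1, 0.3]
opening: 0.004
grasp_force: 0.3
```

Request:
{"fn": "move_arm", "kwargs": {
  "increments": [
    [[0.04,0,0],[0,0,0],1],
    [[0.04,0,0],[0,0,0],1],
    [[0.04,0,0],[0,0,0],1],
    [[0,0,0],[0,0,0],1]
  ]
}}

```text
time_s: 21.28
position: [0.5781, -0.191, 0.0794]
tcp_rot: [[0.995, 0.097, -0.002], [0.097, -0.995, 0.0], [-0.002, -0.0, -1.0]]
force: [-3.1, -1.2, 1.3]
opening: 0.005
grasp_force: 2.0
```

Run:
```python
from h import *
s=capture("scene"); st=read_state(); print(st["position"],st["opening"],st["force"])
save(s,"p3.png",(180,200,320,310),5)
```

```text
[ 0.57804686 -0.19099826  0.07941593] 0.002258190827157422 [-3.54314605 -1.87205738  2.21305972]
```

View pics/p3.png

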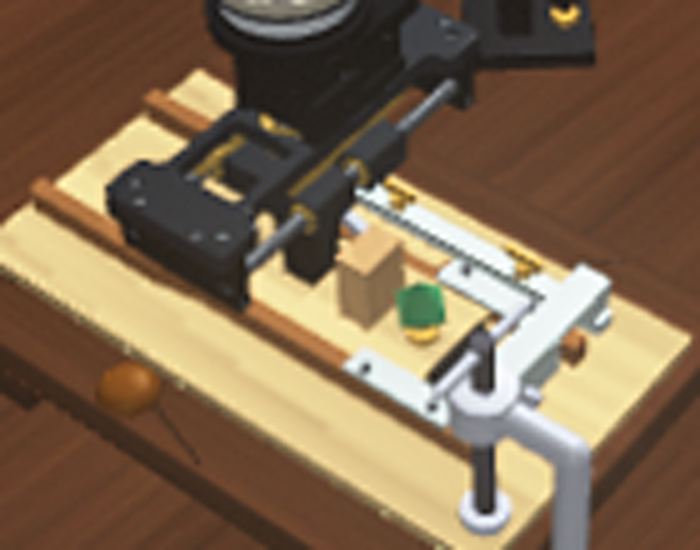

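The carrier front has just reached the buffer, crop (455,350), and the force has risen. I continue in small steps.

Request:
{"fn": "move_arm", "kwargs": {
  "increments": [
    [[0.04,0,0],[0,0,0],1],
    [[0.04,0,0],[0,0,0],1],
    [[0,0,0],[0,0,0],1]
  ]
}}

```text
time_s: 21.58
position: [0.5801, -0.1908, 0.0794]
tcp_rot: [[0.995, 0.097, -0.003], [0.097, -0.995, 0.0], [-0.003, -0.001, -1.0]]
force: [-5.6, -1.6, 3.0]
opening: 0.002
grasp_force: 2.7
```

Request:
{"fn": "move_arm", "kwargs": {
  "increments": [
    [[0.03,0,0],[0,0,0],1],
    [[0.03,0,0],[0,0,0],1],
    [[0,0,0],[0,0,0],1]
  ]
}}

```text
time_s: 21.83
position: [0.5813, -0.1906, 0.0794]
tcp_rot: [[0.995, 0.097, -0.004], [0.097, -0.995, 0.0], [-0.004, -0.001, -1.0]]
force: [-7.3, -1.5, 4.3]
opening: 0.005
grasp_force: 3.3
```

Request:
{"fn": "move_arm", "kwargs": {
  "increments": [
    [[0.03,0,0],[0,0,0],1],
    [[0.03,0,0],[0,0,0],1],
    [[0,0,0],[0,0,0],1]
  ]
}}

```text
time_s: 22.08
position: [0.5825, -0.1904, 0.0794]
tcp_rot: [[0.995, 0.097, -0.005], [0.097, -0.995, 0.001], [-0.005, -0.001, -1.0]]
force: [-7.2, -2.4, 4.2]
opening: 0.003
grasp_force: 3.9
```

Request:
{"fn": "move_arm", "kwargs": {
  "increments": [
    [[0.03,0,0],[0,0,0],1],
    [[0.02,0,0],[0,0,0],1],
    [[0,0,0],[0,0,0],1]
  ]
}}

```text
time_s: 22.33
position: [0.5833, -0.1901, 0.0794]
tcp_rot: [[0.995, 0.097, -0.007], [0.097, -0.995, 0.001], [-0.006, -0.002, -1.0]]
force: [-9.1, -1.5, 5.7]
opening: 0.003
grasp_force: 4.6
```

Request:
{"fn": "move_arm", "kwargs": {
  "increments": [
    [[0.03,0,0],[0,0,0],1],
    [[0,0,0],[0,0,0],1]
  ]
}}

```text
time_s: 22.5
position: [0.5839, -0.19, 0.0794]
tcp_rot: [[0.995, 0.097, -0.007], [0.097, -0.995, 0.001], [-0.007, -0.002, -1.0]]
force: [-8.8, -1.6, 5.6]
opening: 0.003
grasp_force: 4.9
```

Run:
```python
from h import *
s=capture("scene"); st=read_state(); print(st["position"],st["opening"],st["force"])
save(s,"p4.png",(220,210,300,290),7)
```

```text
[ 0.58387229 -0.18997467  0.07938424] 0.006278633615136502 [-8.59796271 -1.43840029  6.99807078]
```

View pics/p4.png

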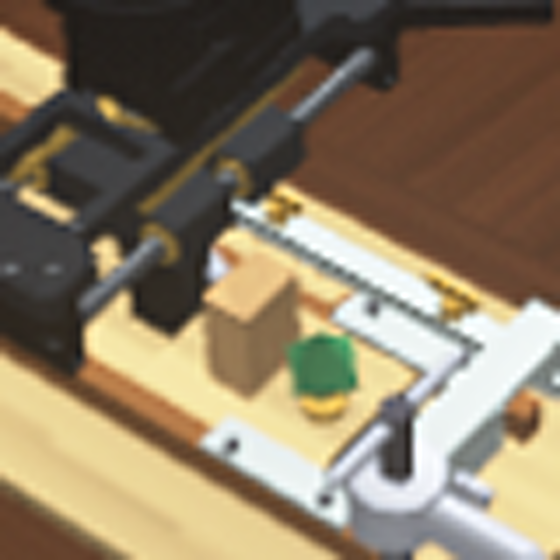

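Request:
{"fn": "move_arm", "kwargs": {
  "increments": [
    [[0.02,0,-0.01],[0,0,0],1],
    [[0.02,0,-0.01],[0,0,0],1],
    [[0,0,0],[0,0,0],1]
  ]
}}

```text
time_s: 22.8
position: [0.5846, -0.1897, 0.0795]
tcp_rot: [[0.995, 0.097, -0.008], [0.097, -0.995, 0.002], [-0.008, -0.002, -1.0]]
force: [-10.0, -2.0, 3.0]
opening: 0.007
grasp_force: 4.8
```

Request:
{"fn": "move_arm", "kwargs": {
  "increments": [
    [[0.02,0,0],[0,0,0],1],
    [[0.02,0,0],[0,0,0],1],
    [[0,0,0],[0,0,0],1]
  ]
}}

```text
time_s: 23.05
position: [0.5853, -0.1896, 0.0795]
tcp_rot: [[0.995, 0.097, -0.009], [0.097, -0.995, 0.002], [-0.009, -0.003, -1.0]]
force: [-10.4, -1.7, 4.4]
opening: 0.006
grasp_force: 5.3
```

Request:
{"fn": "move_arm", "kwargs": {
  "increments": [
    [[0.02,0,-0.01],[0,0,0],1],
    [[0.02,0,0],[0,0,0],1],
    [[0,0,0],[0,0,0],1],
    [[0,0,0],[0,0,0],1]
  ]
}}

```text
time_s: 23.38
position: [0.5861, -0.1894, 0.0795]
tcp_rot: [[0.995, 0.097, -0.01], [0.097, -0.995, 0.002], [-0.01, -0.003, -1.0]]
force: [-10.9, -3.0, 4.0]
opening: 0.006
grasp_force: 5.5
```

Request:
{"fn": "move_arm", "kwargs": {
  "increments": [
    [[0.02,0,0],[0,0,0],1],
    [[0.01,0,0],[0,0,0],1],
    [[0,0,0],[0,0,0],1],
    [[0,0,0],[0,0,0],1]
  ]
}}

```text
time_s: 23.72
position: [0.5866, -0.1893, 0.0795]
tcp_rot: [[0.995, 0.097, -0.011], [0.097, -0.995, 0.002], [-0.011, -0.003, -1.0]]
force: [-11.2, -2.1, 3.6]
opening: 0.006
grasp_force: 5.9
```

Request:
{"fn": "move_arm", "kwargs": {
  "increments": [
    [[-0.05,0,0],[0,0,0],1],
    [[-0.05,0,0],[0,0,0],1],
    [[-0.05,0,0],[0,0,0],1],
    [[0,0,0],[0,0,0],1]
  ]
}}

```text
time_s: 24.05
position: [0.5841, -0.1899, 0.0795]
tcp_rot: [[0.995, 0.097, -0.007], [0.097, -0.995, 0.001], [-0.006, -0.002, -1.0]]
force: [-8.0, -2.1, 0.8]
opening: 0.007
grasp_force: 3.9
```

Request:
{"fn": "move_arm", "kwargs": {
  "increments": [
    [[-0.05,0,0],[0,0,0],1],
    [[-0.05,0,0],[0,0,0],1],
    [[0,0,0],[0,0,0],1]
  ]
}}

```text
time_s: 24.3
position: [0.5818, -0.1902, 0.0795]
tcp_rot: [[0.995, 0.096, -0.005], [0.096, -0.995, 0.001], [-0.005, -0.002, -1.0]]
force: [-6.4, -1.3, -0.3]
opening: 0.006
grasp_force: 3.1
```

Request:
{"fn": "move_arm", "kwargs": {
  "increments": [
    [[-0.05,0,0],[0,0,0],1],
    [[0,0,0],[0,0,0],1],
    [[0,0,0],[0,0,0],1]
  ]
}}

```text
time_s: 24.55
position: [0.5808, -0.1903, 0.0795]
tcp_rot: [[0.995, 0.096, -0.004], [0.096, -0.995, 0.001], [-0.004, -0.002, -1.0]]
force: [-5.4, -1.4, 0.3]
opening: 0.006
grasp_force: 2.7
```

Request:
{"fn": "move_arm", "kwargs": {
  "increments": [
    [[-0.05,0,0],[0,0,0],1],
    [[0,0,0],[0,0,0],1],
    [[0,0,0],[0,0,0],1]
  ]
}}

```text
time_s: 24.8
position: [0.5803, -0.1905, 0.0799]
tcp_rot: [[0.995, 0.096, -0.002], [0.096, -0.995, 0.001], [-0.002, -0.001, -1.0]]
force: [-4.1, -1.2, -0.7]
opening: 0.007
grasp_force: 2.4
```

Request:
{"fn": "move_arm", "kwargs": {
  "increments": [
    [[-0.04,0,0],[0,0,0],1],
    [[0,0,0],[0,0,0],1],
    [[0,0,0],[0,0,0],1]
  ]
}}

```text
time_s: 25.05
position: [0.5801, -0.1907, 0.0803]
tcp_rot: [[0.995, 0.096, 0.0], [0.096, -0.995, 0.0], [0.0, -0.0, -1.0]]
force: [-3.1, -0.4, -1.5]
opening: 0.0
grasp_force: 1.6
```

Request:
{"fn": "move_arm", "kwargs": {
  "increments": [
    [[-0.04,0,0],[0,0,0],1],
    [[0,0,0],[0,0,0],1],
    [[0,0,0],[0,0,0],1]
  ]
}}

```text
time_s: 25.3
position: [0.58, -0.1912, 0.0808]
tcp_rot: [[0.995, 0.096, 0.003], [0.096, -0.995, -0.001], [0.003, 0.001, -1.0]]
force: [-0.5, 1.1, -0.3]
opening: 0.007
grasp_force: 0.3
```

Request:
{"fn": "move_arm", "kwargs": {
  "increments": [
    [[-0.1,0,0],[0,0,0],1],
    [[-0.2,0,0],[0,0,0],1],
    [[-0.2,0,-0.1],[0,0,0],1],
    [[0,0,-0.6],[0,0,0],1],
    [[0,0,-0.8],[0,0,0],1],
    [[0,0,-0.8],[0,0,0],1],
    [[-0.8,0,-0.8],[0,0,0],1],
    [[-0.8,0,0],[0,0,0],1],
    [[-0.8,0,0],[0,0,0],1],
    [[-0.8,0,0],[0,0,0],1],
    [[0,0,0],[0,0,0],1],
    [[0,0,0],[0,0,0],1]
  ]
}}

```text
time_s: 26.3
position: [0.4673, -0.2017, 0.1739]
tcp_rot: [[0.996, 0.094, 0.001], [0.094, -0.996, -0.0], [0.001, 0.0, -1.0]]
force: [0.1, -0.2, 0.6]
opening: 0.008
grasp_force: 0.0
```

Run:
```python
from h import *
s=capture("scene"); st=read_state(); print(st["position"],st["opening"],st["force"])
save(s,"p5.png",(200,210,310,290),7)
```

```text
[ 0.46857772 -0.20216859  0.17396235] 0.006448673622605056 [0.29617468 0.54761405 0.30881405]
```

View pics/p5.png

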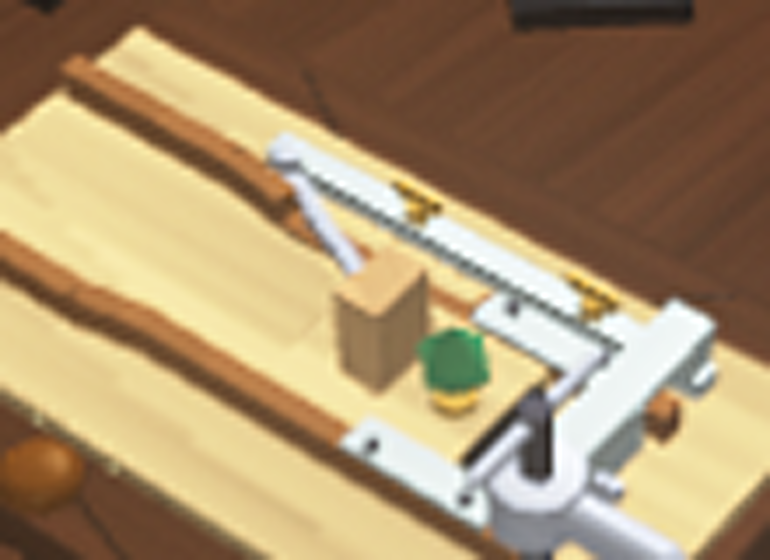

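The pawl, crop (330,230), is back at its rest angle behind the carrier's rear edge at (310,330). The front presses on the buffer at (500,430).

```bash
python3 -c "
from rig import *
print(hand_in())"
```

```text
the job is handed in; nothing more can be done
None
```

The fluorite carrier is in the channel against the buffer, with the pawl snapped back behind it and the gripper clear. I handed the job in at about 26 s; the hand-in gave no verdict.

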